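# Show the test cup and its lid to the bench logger

### The job

Book the squat metal test cup and its knobbed lid out to the bench logger: point at the middle of the cup from above, fingertips about 3 cm over it, and stay there for two seconds, then point at the lid in the same way for two seconds, and then press the record key on the grey desk unit fully down with the fingertips and let it come up again. The four things in front of the desk unit (cup, lid, beaker, spare screw cap) are only shown: do not touch, shift or lift any of them, and do not come down over the beaker or the cap. Finish with the hand clear of everything.

Things in the scene. Friction and masses are not known exactly. Their poses are not given: they have to be found in the camera images.
- test_cup_top (a point): centre of the open mouth of the test cup, level with its rim: a squat, plain round metal cup, 52 mm across and 37 mm high, standing upright on the worktop (the point is 37 mm above the worktop)
- test_lid_top (a point): top of the knob of the test cup's lid: a round metal lid, 55 mm across, with a small knob in the middle, lying knob up on the worktop (the point is 20 mm above the worktop, over the lid's centre)
- glass_beaker_top (a point): centre of the mouth of a clear beaker with a little pale fluid drawn in it, 50 mm across and 59 mm high; a bystander (point 59 mm above the worktop)
- screw_cap_top (a point): centre of a spare screw cap lying open side up like a shallow white dish, without any knob, 65 mm across and 16 mm high; a bystander (point 16 mm above the worktop)
- log_key_top (a point): middle of the top of the record key: a white round push key, 32 mm across, in a black collar on the logger's grey desk unit. It moves straight down; about 5 N presses it to the bottom, 6 mm down, and a spring returns it. Its top is 57 mm above the worktop when up; the fixed collar is 48 mm across, its top 47 mm above the worktop, so the key still stands 4 mm proud when down
- log_key (a joint): travel of the record key in m: 0 up, 0.006 fully down
- log_box: the logger's grey desk unit, 80 x 110 x 35 mm (x, y, z), fixed to the worktop; origin under its middle, key 18 mm toward its own -y from the middle, a small black display on the other side. It stands farther from the robot than the four loose things
- test_cup: the test cup itself, described above: loose, origin at the centre of its underside, z up, round about z
- test_lid: the test cup's lid itself, described above: loose, origin at the centre of its underside, z up, round about z
- glass_beaker: the beaker itself, described above: loose, origin at the centre of its underside, z up, round about z
- screw_cap: the spare screw cap itself, described above: loose, origin at the centre of its underside, z up, round about z

How it is judged:
By the outcome, as a careful person would: the job done as asked, in the order asked, and still so for the second after the job is handed in, with the robot touching nothing.
It also fails if it takes over 67 s, if anything falls off the work surface, if the arm or the gripper's body presses on something with over 40 N, if the wrist force passes 120 N, or if a joint passes its speed limit or range.

### The arm

A 6-joint arm with a two-finger parallel gripper is mounted at the origin on a cart in front of the work surface, level with it; the furniture and walls round the work are solid. World frame = base frame: x ahead of the robot, y to its left, z up, the work surface at z = 0. Lengths are in m, angles in degrees, forces in N, time in s.
With the tool pointing down it reaches from about 0.4 to 0.825 m from the base axis. Payload 7 kg.
Tool frame: the origin (TCP) lies at the very end of the fingers, on their centre line; the grasp point (between the pads) lies r.grip_depth behind it (r.grip_depth is the distance from the TCP to the grasp point, in m); z points along the fingers, y is the direction in which the jaws open and shut (so a half turn about z gives the same grasp; the last joint's range is limited). The gripper opens to 88 mm and grips with 3 to 60 N. Pads are 19 mm wide; open, the fingers measure 130 mm over their backs; the gripper's body (78 mm by 193 mm) begins 47 mm behind the grasp point.
Start: joints at [-59.868, 20.546, 0.682, 0, -70.136, -16.507], TCP at [0.159, -0.656, 0.227] pointing down, gripper open.
Joint ranges: [-176.03, 176.03], [-82.01, 121.73], [-58.28, 71.71], [-173.87, 95.51], [-174.79, -0.11], [-173.66, 173.66]. Speed limits (degrees/s): [136.94, 136.94, 172.46, 180, 180, 180].

### API

Orientations are given as [roll, pitch, yaw] about the fixed x, y, z axes, in that order (R = Rz(yaw) Ry(pitch) Rx(roll)).
In Python, from plant import get_state, vision, r gives the robot as it stands.
- The arm moves only by the shell command python3 -m handwheel 'ROWS' [FORCE]. ROWS is JSON, a list of rows, each a list of 5 numbers: the shift along the tool's x, y, z in mm, then the turn about the tool's z in degrees, then the finger opening in mm, from 0 to 87.6. A call has exactly 8 rows; each row shifts and turns the commanded pose from where the row before left it, along the tool's axes as they then stand; what a row does not reach is not made up. A row lasts 1/8 s, in which the tool goes at most 62.5 mm and 10.7 degrees, less where a joint would pass 70% of its speed; a pose out of reach is approached as far as the arm can. A call with a gripper value outside its range is refused whole. The fingers move at their own pace and stop on an object; FORCE is the grip in N (left out, the last holds). Time passes only in rows, so rows that do not move let the fingers close, or fill a call up. It gives the time, the measured TCP pose, the force and the opening at its end, in the units of the state.
- get_state(): the state, without advancing time (a new reading comes with each control period).
- vision.capture(name): name is "scene" or "top"; returns a dict with "color" (420x560x3 uint8, red, green, blue), "range_z" (420x560 float32, m along the optical axis (not along the pixel's ray), 0 where there is no reading), "K" (3x3 intrinsics, pixels), "R" (3x3) and "t" (3): a world point X has camera coordinates R X + t. Camera axes: x right, y down, z forward; pixel columns grow to the right and rows downward; lengths in m; the calibration is good to about 2 mm. A picture is of the moment at which its call begins.
- r.close_job(): hands the job in, once; it reports no verdict.
The state is a dict: "time_s": time; "joints": joint angles; "qd": joint speeds; "joint_torque": joint torques, N m; "tcp_pos": TCP position; "eef_rot": TCP orientation; "contact_force": force on the tool from outside, world axes, zero at the start; "moment": the same for the moment, N m; "gripper_width": finger opening in m.
Only numpy, scipy, OpenCV 4.12 (cv2) and the standard library are available. Lean on these libraries where they do the work, as an engineer would, in place of code of your own. Each camera call takes 0.05 s, during which the arm holds its last target. There are 200 camera calls.

## Working session

There is one attempt and no reset: what is moved stays moved. The work goes in short steps, Python scripts to look and compute and a shell command to move; the robot and the scene stay as the last step left them, time stands still between calls to the robot, and variables do not carry over. Pictures are saved under pics/ and viewed, about 8 in all and at most 12, crops included, and the job is handed in when it is done.

```bash
mkdir -p pics
cat > h.py <<'E'
import numpy as np,cv2
from plant import get_state,vision,r
def cap(n,f):
    c=vision.capture(n); cv2.imwrite(f'pics/{f}.png',c['color'][:,:,::-1]); np.savez(f'{f}.npz',**c); return c
def px2w(c,u,v,z):
    "pixel ray meets plane z"
    d=c['R'].T@np.linalg.inv(c['K'])@np.array([u,v,1.]); o=-c['R'].T@c['t']
    return o+d*(z-o[2])/d[2]
def cloud(c):
    Z=c['range_z'];v,u=np.indices(Z.shape);P=np.stack([u*Z,v*Z,Z],-1)@np.linalg.inv(c['K']).T
    W=(P-c['t'])@c['R']; W[Z==0]=np.nan; return W
E
python3 - <<'E'
from h import *
for n in('top','scene'):
    c=cap(n,n+'0'); print(n,-c['R'].T@c['t'],c['K'][0,0])
s=get_state();print(s['time_s'],s['tcp_pos'],s['eef_rot'],s['contact_force'],r.grip_depth)
E
```

```text
top [ 0.44509677 -0.01332586  1.10617462] 505.94684687121804
scene [0.22863747 0.51427754 0.79541994] 451.5393411585626
0.1 [ 0.15886187 -0.65558003  0.22571997] [ 1.79913428e+02 -7.73164284e-03 -1.66383890e+02] [-0.1950588  -0.06704863 -1.47083444] 0.0188
```

View pics/top0.png

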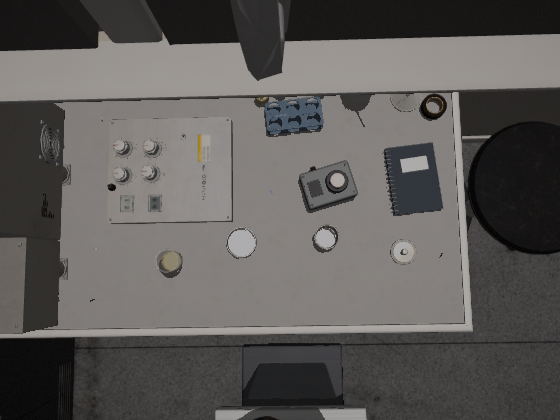

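View pics/scene0.png

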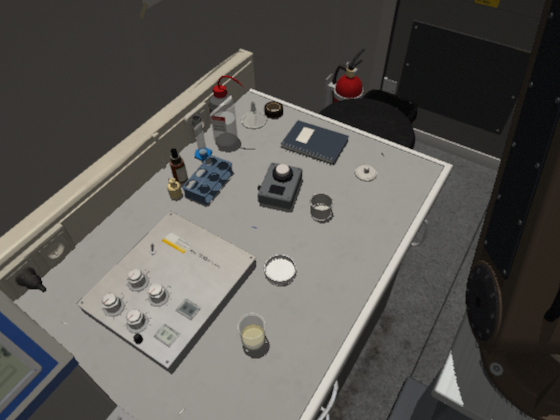

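The top view shows the cup at about (325,238), lid (403,252), cap (241,243), beaker (170,262) and record key (337,181). The scene view agrees. Next I'll measure these more precisely.

Run:
```python
from h import *
c=dict(np.load('top0.npz'));W=cloud(c)
for n,u,v,z,lo,hi,rad in[('cup',325,238,.037,.028,.045,22),('lid',403,252,.02,.013,.03,20),('key',337,181,.057,.052,.065,16),('collar',337,181,.047,.042,.0505,20),('box',328,186,.035,.03,.04,42),('beaker',170,262,.059,.045,.07,20),('cap',241,243,.016,.01,.02,22)]:
    w=W[v-rad:v+rad+1,u-rad:u+rad+1].reshape(-1,3);w=w[(w[:,2]>lo)&(w[:,2]<hi)]
    print(n,'px',px2w(c,u,v,z).round(4),'cloud',len(w),*( [w.mean(0).round(4),((w.min(0)+w.max(0))/2).round(4),np.ptp(w,axis=0).round(3)] if len(w) else []))
im=c['color'][140:280,290:430,::-1];cv2.imwrite('pics/crop1.png',cv2.resize(im,None,fx=4,fy=4,interpolation=cv2.INTER_CUBIC))
c=dict(np.load('scene0.npz'));
for n,u,v,z in[('cup',321,201,.037),('lid',366,169,.02),('key',283,170,.057)]:print(n,px2w(c,u,v,z).round(4))
W=cloud(c)
for n,u,v,lo,hi,rad in[('cup',321,205,.028,.045,20),('key',283,172,.053,.065,16),('lid',366,172,.013,.03,16)]:
    w=W[v-rad:v+rad+1,u-rad:u+rad+1].reshape(-1,3);w=w[(w[:,2]>lo)&(w[:,2]<hi)]
    print(n,len(w),*([w.mean(0).round(4),((w.min(0)+w.max(0))/2).round(4)] if len(w) else []))
```

```text
cup px [ 0.5058 -0.0818  0.037 ] cloud 103 [ 0.5113 -0.087   0.0365] [ 0.5099 -0.0851  0.0347] [0.051 0.049 0.013]
lid px [ 0.474  -0.2476  0.02  ] cloud 29 [ 0.4757 -0.2511  0.0197] [ 0.4772 -0.2572  0.0188] [0.015 0.023 0.011]
key px [ 0.6236 -0.1088  0.057 ] cloud 178 [ 0.6261 -0.1088  0.0568] [ 0.6261 -0.1123  0.0573] [0.03  0.036 0.01 ]
collar px [ 0.6253 -0.1097  0.047 ] cloud 204 [ 0.6251 -0.1078  0.0469] [ 0.6266 -0.1088  0.0463] [0.046 0.045 0.008]
box px [ 0.6169 -0.0913  0.035 ] cloud 1446 [ 0.6172 -0.0867  0.0351] [ 0.5996 -0.0914  0.035 ] [0.146 0.123 0.01 ]
beaker px [0.4606 0.2412 0.059 ] cloud 167 [0.4647 0.2538 0.0561] [0.464  0.2509 0.0548] [0.048 0.049 0.019]
cap px [0.4995 0.098  0.016 ] cloud 122 [0.5076 0.1023 0.0153] [0.5097 0.1056 0.0151] [0.077 0.08  0.01 ]
cup [ 0.5099 -0.0847  0.037 ]
lid [ 0.4742 -0.2442  0.02  ]
key [ 0.6222 -0.1052  0.057 ]
cup 153 [ 0.5104 -0.086   0.0338] [ 0.5098 -0.083   0.0338]
key 107 [ 0.6262 -0.1059  0.0567] [ 0.6265 -0.1067  0.0569]
lid 22 [ 0.4755 -0.2472  0.0184] [ 0.4753 -0.2474  0.0185]
```

View pics/crop1.png

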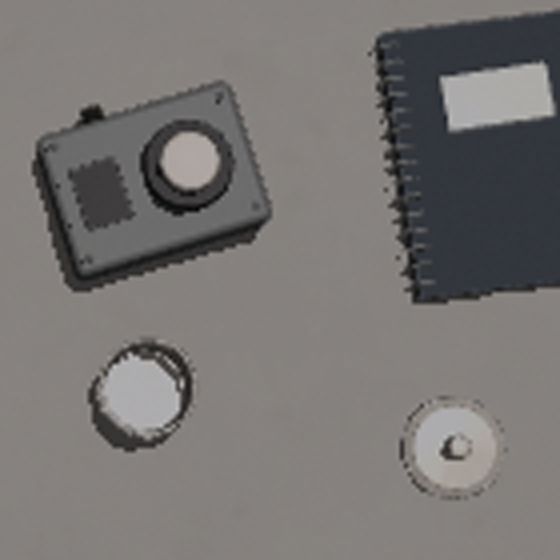

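Crop: the cup mouth centre is at about (143,395), the lid knob at (458,447) and the key at (190,160). World estimates are cup (0.510,-0.085), lid (0.476,-0.248) and key (0.626,-0.108). I'll close the fingers and fly toward the cup at height.

```bash
python3 -m handwheel '[[-10,10,0,0,0],[-25,25,0,0,0],[-35,35,0,0,0],[-35,35,0,0,0],[-35,35,0,0,0],[-35,35,0,0,0],[-35,35,0,0,0],[-30,30,0,0,0]]' 10; python3 -m handwheel '[[-35,35,0,0,0],[-35,35,0,0,0],[-35,35,0,0,0],[-35,35,0,0,0],[-30,30,0,0,0],[-20,20,0,0,0],[-15,15,0,0,0],[0,0,0,0,0]]'
cat >> h.py <<'E'
def to(p):
    from scipy.spatial.transform import Rotation as Ro
    s=get_state(); R=Ro.from_euler('xyz',s['eef_rot'],degrees=True)
    print(round(s['time_s'],2),np.round(s['tcp_pos'],4),np.round(s['eef_rot'],2),'F',np.round(s['contact_force'],2),'w',round(s['gripper_width'],4),'tool mm',(R.inv().apply(np.array(p)-s['tcp_pos'])*1e3).round(1))
E
python3 -c "
from h import *
to([.51,-.085,.067])"
```

```text
time_s: 1.1
tcp_pos: [0.3362, -0.364, 0.2267]
eef_rot: [-180.0, 0.0, -166.3]
contact_force: [0.3, -0.4, 0.4]
gripper_width: 0.0126
time_s: 2.1
tcp_pos: [0.4869, -0.1176, 0.2264]
eef_rot: [180.0, -0.0, -166.3]
contact_force: [-0.1, -0.6, -0.0]
gripper_width: 0.0006
2.1 [ 0.4869 -0.1176  0.2264] [ 1.8000e+02 -2.0000e-02 -1.6628e+02] F [-0.1  -0.62 -0.05] w 0.0006 tool mm [-30.3  26.2 159.4]
```

```bash
python3 -m handwheel '[[-15,13,0,0,0],[-15,13,0,0,0],[0,0,20,0,0],[0,0,30,0,0],[0,0,30,0,0],[0,0,20,0,0],[0,0,15,0,0],[0,0,5,0,0]]'
python3 - <<'E'
from h import *
to([.51,-.085,.067])
a=cap('top','top1');b=cap('scene','scene1')
f=lambda c,y,x:cv2.resize(c['color'][y:y+100,x:x+130,::-1],None,fx=3,fy=3,interpolation=cv2.INTER_CUBIC)
cv2.imwrite('pics/c2.png',np.hstack([f(a,180,265),f(b,130,255)]))
E
```

```text
time_s: 3.1
tcp_pos: [0.5096, -0.0862, 0.1058]
eef_rot: [180.0, -0.1, -166.4]
contact_force: [-0.3, -0.1, 0.1]
gripper_width: 0.0006
3.1 [ 0.5096 -0.0862  0.1058] [ 1.8000e+02 -7.0000e-02 -1.6638e+02] F [-0.3  -0.08  0.06] w 0.0006 tool mm [-0.7  1.1 38.8]
```

View pics/c2.png

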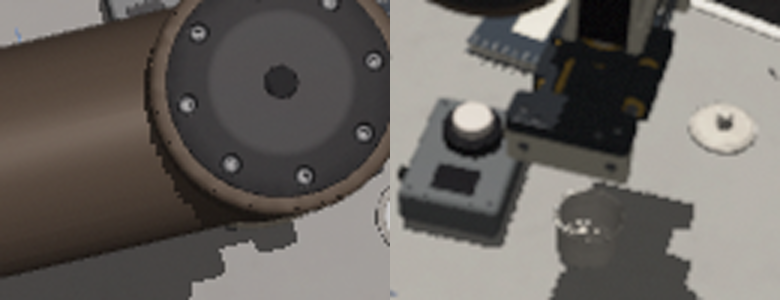

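The top view is blocked by the arm. In the scene view the gripper hangs over the cup at about (588,225) in the crop, with the fingertips hidden behind its body. The position agrees with the measurements, so I'll descend and hold.

```bash
python3 -m handwheel '[[0,1,10,0,0],[0,0,15,0,0],[0,0,10,0,0],[0,0,4,0,0],[0,0,0,0,0],[0,0,0,0,0],[0,0,0,0,0],[0,0,0,0,0]]';for i in 1 2; do python3 -m handwheel '[[0,0,0,0,0],[0,0,0,0,0],[0,0,0,0,0],[0,0,0,0,0],[0,0,0,0,0],[0,0,0,0,0],[0,0,0,0,0],[0,0,0,0,0]]'; done
python3 -c "
from h import *
to([.476,-.248,.05])"
```

```text
time_s: 4.2
tcp_pos: [0.5096, -0.0854, 0.0678]
eef_rot: [-180.0, 0.0, -166.4]
contact_force: [0.9, 0.7, 0.1]
gripper_width: 0.0004
time_s: 5.2
tcp_pos: [0.5095, -0.0854, 0.0676]
eef_rot: [180.0, 0.0, -166.4]
contact_force: [-0.4, -0.0, -0.0]
gripper_width: 0.0005
time_s: 6.2
tcp_pos: [0.5094, -0.0854, 0.0676]
eef_rot: [-180.0, -0.0, -166.4]
contact_force: [-0.5, 0.1, 0.8]
gripper_width: 0.0005
6.2 [ 0.5094 -0.0854  0.0676] [-180.     -0.   -166.38] F [-0.49  0.06  0.77] w 0.0005 tool mm [  70.8 -150.2   17.6]
```

```bash
python3 -m handwheel '[[0,0,0,0,0],[0,0,0,0,0],[0,0,0,0,0],[0,0,0,0,0],[0,0,-10,0,0],[0,0,-25,0,0],[0,0,-20,0,0],[0,0,-5,0,0]]';python3 -m handwheel '[[6,-15,0,0,0],[12,-25,0,0,0],[18,-35,0,0,0],[17,-35,0,0,0],[12,-25,0,0,0],[6,-15,0,0,0],[0,0,0,0,0],[0,0,0,0,0]]'
python3 - <<'E'
from h import *
to([.476,-.248,.05])
b=cap('scene','scene2');a=cap('top','top2')
f=lambda c,y,x:cv2.resize(c['color'][y:y+100,x:x+130,::-1],None,fx=3,fy=3,interpolation=cv2.INTER_CUBIC)
cv2.imwrite('pics/c3.png',np.hstack([f(a,180,265),f(b,130,265)]))
E
```

```text
time_s: 7.2
tcp_pos: [0.5104, -0.0853, 0.1294]
eef_rot: [-180.0, 0.2, -166.4]
contact_force: [-0.1, -0.4, -0.6]
gripper_width: 0.0004
time_s: 8.2
tcp_pos: [0.4757, -0.2476, 0.1273]
eef_rot: [180.0, -0.0, -166.4]
contact_force: [0.3, -0.0, 0.6]
gripper_width: 0.0001
8.2 [ 0.4757 -0.2476  0.1273] [ 1.7999e+02 -2.0000e-02 -1.6638e+02] F [ 0.32 -0.02  0.59] w 0.0001 tool mm [-0.2 -0.5 77.3]
```

View pics/c3.png

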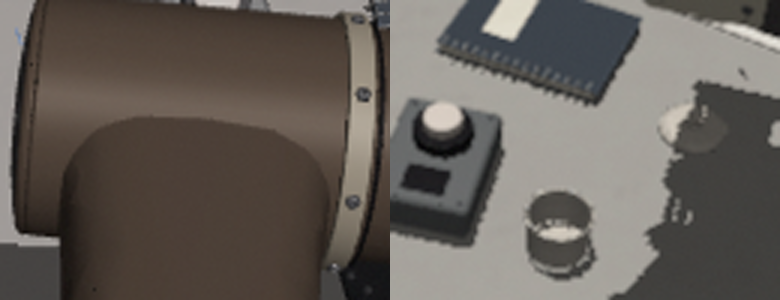

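The cup at (558,232) and lid at (690,128) are in place, with the gripper's shadow on the lid. The gripper itself is at the crop's top edge. I'll check by projecting the TCP into the full scene view.

Run:
```python
from h import *
c=dict(np.load('scene2.npz'));im=c['color'][:,:,::-1].copy()
p=lambda X:(lambda q:(q[:2]/q[2]))(c['K']@(c['R']@np.array(X)+c['t']))
for X in([.4757,-.2476,.127],[.476,-.248,.02],[.51,-.085,.037]):
    q=p(X);print(X,q.round(1));cv2.drawMarker(im,tuple(int(round(i)) for i in q),(0,0,255),0,6,1)
cv2.imwrite('pics/c4.png',cv2.resize(im[30:250,250:480],None,fx=2.6,fy=2.6,interpolation=cv2.INTER_CUBIC))
```

```text
[0.4757, -0.2476, 0.127] [372.7 133.7]
[0.476, -0.248, 0.02] [366.  167.8]
[0.51, -0.085, 0.037] [321.  200.9]
```

View pics/c4.png

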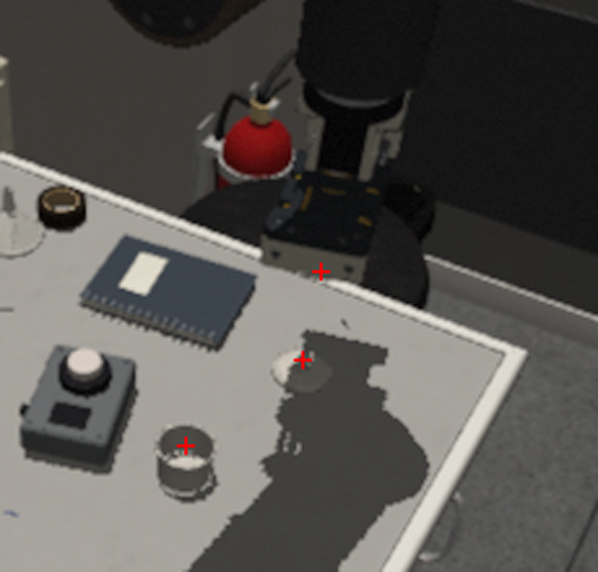

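The projected TCP falls right at the gripper's lower edge (321,271), and the lid marker (303,360) sits on the knob, so everything agrees. I'll descend over the lid and hold.

```bash
H='[[0,0,0,0,0],[0,0,0,0,0],[0,0,0,0,0],[0,0,0,0,0],[0,0,0,0,0],[0,0,0,0,0],[0,0,0,0,0],[0,0,0,0,0]]'; python3 -m handwheel '[[0,0,10,0,0],[0,0,20,0,0],[0,0,20,0,0],[0,0,15,0,0],[0,0,8,0,0],[0,0,4,0,0],[0,0,0,0,0],[0,0,0,0,0]]';python3 -m handwheel '[[0,0,0,0,0],[0,0,0,0,0],[0,0,0,0,0],[0,0,0,0,0],[0,0,0,0,0],[0,0,0,0,0],[0,0,0,0,0],[0,0,0,0,0]]';python3 -m handwheel '[[0,0,0,0,0],[0,0,0,0,0],[0,0,0,0,0],[0,0,0,0,0],[0,0,0,0,0],[0,0,0,0,0],[0,0,0,0,0],[0,0,0,0,0]]';python3 -m handwheel '[[0,0,0,0,0],[0,0,0,0,0],[0,0,0,0,0],[0,0,0,0,0],[0,0,-10,0,0],[0,0,-25,0,0],[0,0,-25,0,0],[0,0,-10,0,0]]'
python3 -c "
from h import *
to([.626,-.108,.057])"
```

```text
time_s: 9.3
tcp_pos: [0.4762, -0.248, 0.0511]
eef_rot: [-180.0, 0.1, -166.4]
contact_force: [-0.7, -0.3, 1.2]
gripper_width: 0.0004
time_s: 10.3
tcp_pos: [0.4758, -0.2479, 0.0506]
eef_rot: [-180.0, 0.0, -166.4]
contact_force: [-0.4, -0.0, -0.6]
gripper_width: 0.0003
time_s: 11.3
tcp_pos: [0.4758, -0.2479, 0.0506]
eef_rot: [-180.0, 0.0, -166.4]
contact_force: [-0.8, 0.3, -1.0]
gripper_width: 0.0005
time_s: 12.3
tcp_pos: [0.4767, -0.2481, 0.1226]
eef_rot: [-179.9, 0.2, -166.4]
contact_force: [0.4, 0.2, -0.8]
gripper_width: 0.0005
12.3 [ 0.4767 -0.2481  0.1226] [-1.7993e+02  1.5000e-01 -1.6636e+02] F [ 0.45  0.22 -0.82] w 0.0005 tool mm [-177.9  101.    65.9]
```

```bash
python3 -m handwheel '[[-12,7,0,0,0],[-28,16,0,0,0],[-40,23,0,0,0],[-40,23,0,0,0],[-30,16,0,0,0],[-18,10,0,0,0],[-10,6,0,0,0],[0,0,0,0,0]]';python3 -m handwheel '[[0,0,10,0,0],[0,0,15,0,0],[0,0,15,0,0],[0,0,10,0,0],[0,0,5,0,0],[0,0,2,0,0],[0,0,0,0,0],[0,0,0,0,0]]'
python3 -c "
from h import *
to([.626,-.108,.051])"
```

```text
time_s: 13.3
tcp_pos: [0.6248, -0.1076, 0.1201]
eef_rot: [180.0, -0.0, -166.4]
contact_force: [-0.5, 0.2, -0.2]
gripper_width: 0.0002
time_s: 14.3
tcp_pos: [0.6252, -0.1078, 0.064]
eef_rot: [-180.0, 0.0, -166.4]
contact_force: [0.9, -0.8, 0.3]
gripper_width: 0.0004
14.3 [ 0.6252 -0.1078  0.064 ] [-1.7999e+02  4.0000e-02 -1.6637e+02] F [ 0.88 -0.82  0.28] w 0.0004 tool mm [-0.7 -0.4 13. ]
```

```bash
python3 -m handwheel '[[0,0,2,0,0],[0,0,2,0,0],[0,0,2,0,0],[0,0,2,0,0],[0,0,2,0,0],[0,0,2,0,0],[0,0,0,0,0],[0,0,0,0,0]]'
python3 -c "
from h import *
to([.626,-.108,.051])"
```

```text
time_s: 15.3
tcp_pos: [0.6249, -0.1078, 0.0517]
eef_rot: [-180.0, 0.0, -166.4]
contact_force: [-1.7, 0.4, 4.1]
gripper_width: 0.0002
15.3 [ 0.6249 -0.1078  0.0517] [-180.      0.   -166.37] F [-1.7  0.4  4.1] w 0.0002 tool mm [-1.  -0.4  0.7]
```

Force is rising as expected. I'll push on slightly until it shows the bottom stop.

```bash
python3 -m handwheel '[[0,0,0.7,0,0],[0,0,0.7,0,0],[0,0,0.6,0,0],[0,0,0,0,0],[0,0,0,0,0],[0,0,0,0,0],[0,0,0,0,0],[0,0,0,0,0]]'
python3 -c "
from h import *
to([.626,-.108,.051])"
```

```text
time_s: 16.3
tcp_pos: [0.625, -0.1078, 0.0511]
eef_rot: [-180.0, 0.0, -166.3]
contact_force: [-6.3, 3.2, 15.3]
gripper_width: 0.0006
16.3 [ 0.625  -0.1078  0.0511] [-1.7998e+02  4.0000e-02 -1.6635e+02] F [-6.26  3.18 15.32] w 0.0006 tool mm [-0.9 -0.4  0.1]
```

The force is 15 N with the TCP stalled at 51 mm, so the key is at its bottom stop. Now I'll release and rise clear.

```bash
python3 -m handwheel '[[0,0,-2,0,0],[0,0,-4,0,0],[0,0,-8,0,0],[0,0,-20,0,0],[0,0,-30,0,0],[0,0,-35,0,0],[0,0,-35,0,0],[0,0,-20,0,0]]';python3 -m handwheel '[[15,-25,0,0,0],[25,-40,0,0,0],[30,-50,0,0,0],[30,-50,0,0,0],[30,-50,0,0,0],[20,-40,0,0,0],[10,-15,0,0,0],[0,0,0,0,0]]';python3 -m handwheel '[[15,-15,0,0,0],[35,-30,0,0,0],[40,-35,0,0,0],[40,-35,0,0,0],[30,-25,0,0,0],[10,-10,0,0,0],[0,0,0,0,0],[0,0,0,0,0]]'
python3 - <<'E'
from h import *
to([.5,-.3,.2])
a=cap('top','top9');b=cap('scene','scene9')
cv2.imwrite('pics/c9.png',np.hstack([a['color'][140:300,140:440,::-1],b['color'][130:370,200:440,::-1][:160]]) if 0 else a['color'][:,:,::-1])
W=cloud(b);p=W[165:176,278:289].reshape(-1,3);print('key top z',np.nanmedian(p[:,2][p[:,2]>.05]))
o=dict(np.load('scene0.npz'));D=cv2.absdiff(cv2.cvtColor(o['color'],7),cv2.cvtColor(b['color'],7))
for n,u,v in[('cup',321,207),('lid',366,172),('beaker',252,332),('cap',280,270),('key',283,172)]:
    print(n,D[v-22:v+23,u-22:u+23].mean().round(2),D[v-22:v+23,u-22:u+23].max())
E
```

```text
time_s: 17.3
tcp_pos: [0.6256, -0.1078, 0.2058]
eef_rot: [-180.0, 0.1, -166.4]
contact_force: [0.1, 0.1, -0.9]
gripper_width: 0.0005
time_s: 18.3
tcp_pos: [0.5324, -0.4087, 0.2032]
eef_rot: [180.0, -0.0, -166.5]
contact_force: [-0.3, 0.1, 0.0]
gripper_width: 0.0008
time_s: 19.3
tcp_pos: [0.4041, -0.5928, 0.2036]
eef_rot: [180.0, 0.0, -166.3]
contact_force: [0.5, 0.1, 0.5]
gripper_width: 0.0003
19.3 [ 0.4041 -0.5928  0.2036] [ 1.8000e+02  1.0000e-02 -1.6631e+02] F [0.54 0.07 0.46] w 0.0003 tool mm [-162.5  261.7    3.7]
key top z 0.05640341542052388
cup 2.42 5
lid 6.88 94
beaker 2.49 5
cap 2.59 5
key 2.12 7
```

View pics/c9.png

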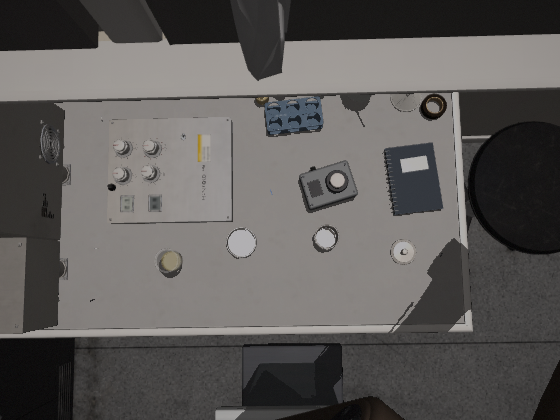

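The cup (325,238), lid (403,252), cap (241,243) and beaker (170,262) are exactly where they started. The key is back up and the arm is off the bench. The lid difference in the scene view is the arm's shadow beside it.

```bash
python3 -c "
from h import *
print(r.close_job())"
```

```text
the job is handed in; nothing more can be done
None
```

The job is done and handed in at about 19 s of robot time, with the steps carried out in the order you asked.

- **Cup:** I held closed fingertips about 3 cm over the middle of the mouth for at least 2.5 s, at TCP (0.509, -0.085, 0.068).
- **Lid:** I held about 3 cm over the knob for at least 2.5 s, at TCP (0.476, -0.248, 0.051).
- **Record key:** I pressed until the arm stalled at z = 51 mm with 15 N, which is the bottom stop. I then released it and moved the hand well away, to (0.404, -0.593, 0.204).

**Last checks:**
- The key top measures 56.4 mm, so it is back up.
- External force is about zero.
- Cup, beaker, cap and key showed no change from the starting picture.
- The lid patch did show a brightness change. I put it down to the arm's shadow falling there, because the lid is at the same pixel as before in the top view.

The fingertips were hidden by the gripper during both holds. Those positions therefore rest on the calibrated measurements, where the two cameras agreed to within a few mm, not on a direct view.

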